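Feel the gap of a die set with a taper gauge

TASK

Measure the gap of the bolted-down die set: pick up the steel taper gauge by its upright grip, lay its blade flat on the lower plate in front of the gap, and slide it straight in under the middle of the upper plate until it drags snugly against both plates, without forcing it. Finish while still holding the gauge there at that depth, lightly wedged, so that the fitter can read it: do not let go or pull it back. Leave the other things on the bench where they are.

Things in the scene. Friction and masses are not known exactly. Their poses are not given: they have to be found in the camera images.
- gauge: loose steel taper gauge, 0.11 to 0.23 kg, 134 mm long, 20 mm wide, 44 mm tall, lying on its flat underside, grip upright. Origin: on the underside below the grip's centre; x along the blade to its thin tip, z up. The blade is 90 mm long (x = 15 to 105 mm), flat below; its top slopes evenly from 11 mm thick at the grip end to 4 mm at the tip
- gauge_grip (a point): centre of the gauge's upright grip, 28 mm above the gauge's underside; the grip is a block 34 mm long (along x), 14 mm wide (along y: pinch it across y), from 10 to 44 mm above the underside, on a foot 20 mm wide and 12 mm high. Same axes as the gauge
- gauge_tip (a point): middle of the thin tip's edge, on the underside: 105 mm ahead of the grip centre along the gauge's x and 28 mm below it
- lower_shoe: lower plate of the die set, a steel plate bolted to the bench, 120 mm long (x = -50 to 70 mm), 112 mm wide, 18 mm thick; studs at x = 30, y = +-44 mm reach 60 mm above the bench. Origin: on the bench below the middle of the upper plate's front lip; x leads level into the gap, z up. The open strip in front of the upper plate is 50 mm long
- mouth (a point): middle of the gap's mouth: on the top face of the lower plate (18 mm above the bench), straight below the front lip of the upper plate; x leads into the gap, y along the lip, z up. A gauge pressed down on the plate already rubs on it with a few N; the upper plate adds to that
- upper_plate: fixed darker steel plate 60 mm deep (x = 0 to 60 mm), 112 mm wide, 12 mm thick, parallel to the lower plate, rigidly clamped above it. Origin: underside, middle of the front lip; axes as the lower plate. The gap differs each time, 5.8 to 8.5 mm: the gauge first drags with its tip some 23 to 58 mm under the plate and must be felt; a push of 5 to 8 N wedges it a few mm farther
- ball_bearing_c (a point): centre of a ball bearing lying flat, 52 mm across, 15 mm high; leave alone
- brass_bush_c (a point): centre of a brass flange bush, 38 mm across, 34 mm high; leave alone
- hex_nut_c (a point): centre of a big hex nut, 34 mm across, 14 mm high; leave alone

How it is judged:
By the outcome, as a careful person would: the job done as asked, in the order asked, and still so for the second after the job is handed in, while the arm keeps its last pose, push and grip.
It also fails if it takes over 38 s, if anything falls off the work surface, if the arm or the gripper's body presses on something with over 40 N, if the wrist force passes 120 N, or if a joint passes its speed limit or range.

ROBOT

A 7-joint arm with a two-finger parallel gripper is mounted at the origin on the work surface; the furniture and walls round the work are solid. World frame = base frame: x ahead of the robot, y to its left, z up, the work surface at z = 0. Lengths are in m, angles in degrees, forces in N, time in s.
With the tool pointing down it reaches from about 0.425 to 0.825 m from the base axis. Payload 3.6 kg.
Tool frame: the origin (TCP) lies on the centre line of the jaws, within the pads' length; the fingertips stand 11 mm ahead of it and the grasp point (between the pads) lies 8 mm behind it; z points along the fingers, y is the line along which they close (so a half turn about z gives the same grasp; the last joint's range is limited). The gripper opens to 93 mm and grips with 3 to 60 N. Pads are 15 mm wide; open, the fingers measure 128 mm over their backs; the gripper's body (75 mm by 188 mm) begins 65 mm behind the grasp point.
Start: joints at [-69.7, 35.231, -0.722, 81.555, 0.464, 63.22, -2.315], TCP at [0.242, 0.603, 0.23] pointing down, gripper open.
Joint ranges: [-178.69, 178.69], [-17.37, 117.87], [-77.05, 75.6], [15.02, 138.74], [-78.02, 258.01], [0.78, 113.62], [-162.83, 162.83]. Speed limits (degrees/s): [159.86, 159.86, 180, 180, 180, 180, 180].

INTERFACE

Orientations are given as a 3x3 rotation matrix whose columns are the frame's x, y, z axes.
In Python, from bench import telemetry, optics, ticket, finder gives the robot as it stands.
- The arm moves only by the shell command python3 -m jog 'ROWS' [FORCE]. ROWS is JSON, a list of rows, each an object with "rotation": the turn, a rotation vector about the tool's x, y, z in degrees, a list of three; "dp": the shift along the tool's x, y, z in cm, a list of three; "jaw": the closure, from -1 (fully open) to 1 (shut). A call has 1 to 10 rows; each row shifts and turns the commanded pose from where the row before left it, along the tool's axes as they then stand; what a row does not reach is not made up. A row lasts 1/8 s, in which the tool goes at most 62.5 mm and 10.7 degrees, less where a joint would pass 70% of its speed; a pose out of reach is approached as far as the arm can. A call with a gripper value outside its range is refused whole. The fingers move at their own pace and stop on an object; FORCE is the grip in N (left out, the last holds). Time passes only in rows, so rows that do not move let the fingers close. It gives the time, the measured TCP pose, the force, the opening and the grip force at its end, in the units of the state.
- telemetry.state(): the state, without advancing time (a new reading comes with each control period).
- optics.snapshot(name): name is "scene" or "side" or "wrist"; returns a dict with "image" (400x640x3 uint8, red, green, blue), "vfov" (degrees; the focal length in pixels is half the picture's height over the tangent of half this angle, whatever the lens; pixels are square), "cx", "cy" (the principal point, pixels), "eye" and "orientation" of the camera in the world. Camera axes: x right, y down, z forward; pixel columns grow to the right and rows downward; lengths in m; the calibration is good to about 2 mm. A picture is of the moment at which its call begins. There is no depth.
- ticket.sign_off(): hands the job in; it is judged then, once.
Trained networks look in the newest picture that a camera, given by its name, has taken for a name from the list of things; names that differ only in an ending like _2 or _b are one class to them, and where a whole thing is asked for, a point or a joint stands for the part that bears it (a point fixed in the world has none). Each returns a list of dicts, best first, with "p" (0 to 1); they miss things now and then, are a little off and sometimes report something else, mostly with a low value. They report only what shows in the picture. A call takes as long as a camera call.
- finder.trace(camera, target): "pixels" (400x640 bool, what is visible of it) and "bbox" ([left, top, width, height] in pixels, round what is visible of it).
- finder.mark_of(camera, target): "at" ([column, row] in pixels: a listed point, or the origin of a listed thing).
The state is a dict: "time": time; "joints": joint angles; "joint_velocities": joint speeds; "tau": joint torques, N m; "tcp_pos": TCP position; "orientation": TCP orientation; "force": force on the tool from outside, world axes, zero at the start; "wrist_torque": the same for the moment, N m; "width": opening from 0.0 (shut) to 1.0 (fully open); "grasp_force": force on a finger pad.
Only numpy, scipy, OpenCV 4.12 (cv2) and the standard library are available. Lean on these libraries where they do the work, as an engineer would, in place of code of your own. Each camera call takes 0.05 s, during which the arm holds its last target. There are 200 camera calls.

## Working session

There is one attempt and no reset: what is moved stays moved. The work goes in short steps, Python scripts to look and compute and a shell command to move; the robot and the scene stay as the last step left them, time stands still between calls to the robot, and variables do not carry over. Pictures are saved under pics/ and viewed, at most 10 in all, crops included, and the job is handed in when it is done.

```bash
ls; mkdir -p pics; cat > h.py <<'E'
import numpy as np, cv2
from bench import telemetry, optics, ticket, finder
def snap(n,save=None):
    s=optics.snapshot(n)
    if save: cv2.imwrite('pics/'+save,s['image'][:,:,::-1])
    return s
def ray(s,px):
    f=200/np.tan(np.radians(s['vfov']/2))
    d=np.array([(px[0]-s['cx'])/f,(px[1]-s['cy'])/f,1.])
    return np.array(s['eye']),np.array(s['orientation'])@d
def onz(s,px,z):
    e,d=ray(s,px); return e+d*(z-e[2])/d[2]
def tri(l):
    A=np.zeros((3,3));b=np.zeros(3)
    for s,px in l:
        e,d=ray(s,px);d=d/np.linalg.norm(d);P=np.eye(3)-np.outer(d,d);A+=P;b+=P@e
    return np.linalg.solve(A,b)
def proj(s,p):
    f=200/np.tan(np.radians(s['vfov']/2))
    c=np.array(s['orientation']).T@(np.array(p)-s['eye']); return [s['cx']+f*c[0]/c[2],s['cy']+f*c[1]/c[2]]
E
python3 - <<'E'
from h import *
np.set_printoptions(precision=4,suppress=True)
print(telemetry.state())
Z=dict(gauge=0,gauge_grip=.028,gauge_tip=0,lower_shoe=0,mouth=.018,ball_bearing_c=.0075,brass_bush_c=.017,hex_nut_c=.007)
S={}
for n in('scene','side','wrist'):
    s=S[n]=snap(n,n+'0.png'); print(n,s['vfov'],s['cx'],s['cy'],s['eye'])
    for t,z in Z.items():
        r=finder.mark_of(n,t)
        for q in r[:2]: print(n,t,round(q['p'],2),np.round(q['at'],1),onz(s,q['at'],z))
a,b=S['scene']['image'],S['side']['image']
E
```

```text
pics
{'time': 0.0, 'joints': array([-69.7011,  35.2886,  -0.7235,  81.6401,   0.4649,  63.2191,
        -2.3135]), 'joint_velocities': array([-0.0592,  0.0348, -0.0174,  0.0459,  0.0397,  0.0142, -0.0848]), 'tau': array([ -0.001 , -45.8933,   0.2087, -16.5744,  -0.0611,   0.0205,
         0.0002]), 'tcp_pos': array([0.2413, 0.6027, 0.2285]), 'orientation': array([[-0.9284,  0.3715, -0.0009],
       [ 0.3716,  0.9284, -0.0024],
       [-0.    , -0.0025, -1.    ]]), 'force': array([ 0.4951, -0.3889,  0.3927]), 'wrist_torque': array([-0.0092, -0.0251, -0.016 ]), 'grasp_force': 0.0, 'width': 1.0019192337723855}
scene 56.05073389285104 325.58755840243765 199.49178702229113 [ 0.0401 -0.7074  0.5342]
scene gauge 0.64 [399.8 243.8] [ 0.5221 -0.2939  0.    ]
scene gauge_grip 0.82 [400.8 233.5] [ 0.5221 -0.2931  0.028 ]
scene gauge_tip 0.93 [352.6 231.4] [ 0.4672 -0.2006  0.    ]
scene lower_shoe 0.79 [327.6 175.7] [0.5666 0.0337 0.    ]
scene mouth 0.57 [330.  174.4] [0.5581 0.0104 0.018 ]
scene mouth 0.19 [400.2 234.8] [ 0.5275 -0.2873  0.018 ]
scene ball_bearing_c 0.66 [312.3 243. ] [ 0.3673 -0.1871  0.0075]
scene hex_nut_c 0.54 [265.8 197.7] [0.3703 0.0289 0.007 ]
side 46.10601617605434 322.0400003717387 197.13142991612014 [0.4985 0.6414 0.5861]
side gauge 0.72 [292.9 170. ] [ 0.5245 -0.2957  0.    ]
side gauge_grip 0.71 [294.6 159. ] [ 0.52   -0.2988  0.028 ]
side gauge_tip 0.89 [317.7 192.9] [ 0.4691 -0.2007  0.    ]
side lower_shoe 0.37 [291.8 172.6] [ 0.5269 -0.2844  0.    ]
side mouth 0.78 [273.  259.1] [0.5547 0.0276 0.018 ]
side ball_bearing_c 0.87 [366.1 192.7] [ 0.3648 -0.1888  0.0075]
side brass_bush_c 0.54 [389.6 293.8] [0.3615 0.1133 0.017 ]
side hex_nut_c 0.61 [380.7 263.4] [0.3637 0.0313 0.007 ]
wrist 66.4268437220811 323.48889639204725 200.2587755495554 [0.18   0.628  0.3842]
```

View pics/scene0.png

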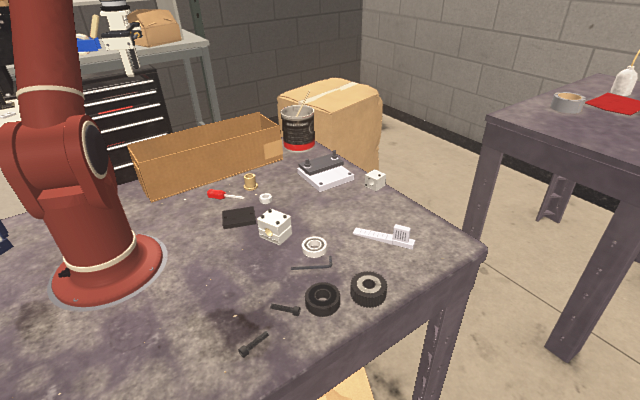

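View pics/side0.png

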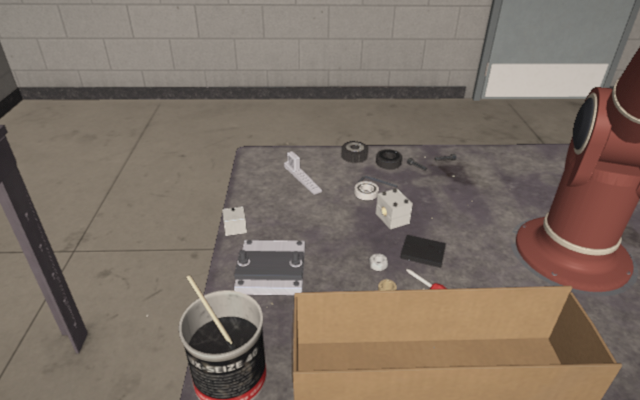

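Both pictures show the gauge (scene 400,235; side 293,160) and the die set (scene 325,172; side 270,266). I need to know which way the mouth faces, so I'll zoom in.

```bash
python3 - <<'E'
from h import *
a=cv2.imread('pics/scene0.png')[140:200,280:400];b=cv2.imread('pics/side0.png')[225:305,220:320]
a=cv2.resize(a,(800,400),interpolation=2)[:, :];b=cv2.resize(b[:, :],(400,320),interpolation=2)
c=np.zeros((590,800,3),np.uint8);c[:270]=cv2.resize(a,(540,270))[:, :540].copy() if 0 else np.pad(cv2.resize(a,(540,270)),((0,0),(0,260),(0,0)));c[270:,:400]=b
g=cv2.resize(cv2.imread('pics/side0.png')[140:200,270:340],(370,317),interpolation=2);c[270:587,420:790]=g
cv2.imwrite('pics/c1.png',c)
E
```

```text
(no output)
```

View pics/c1.png

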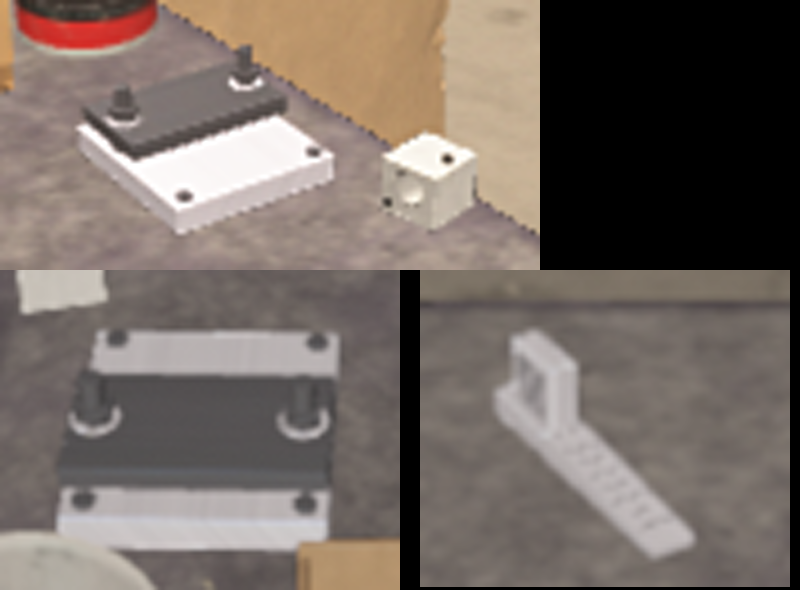

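The mouth faces -y, towards the scene camera, and the gap runs roughly along +y. Before planning the path I'll check how tall the can's stick and the box are.

```bash
python3 - <<'E'
from h import *
np.set_printoptions(precision=4,suppress=True)
A=snap('scene');B=snap('side')
print('stick',tri([(A,(313,88)),(B,(189,279))]))
print('can base',onz(A,(299,148),0), 'box corner top', tri([(A,(278,117)),(B,(297,294))]),onz(B,(297,400),0))
s=telemetry.state();R=s['orientation'];p=s['tcp_pos']
for w in ([.42,.40,.36],[.55,.0,.30],[.50,-.22,.26]): print(w,(R.T@(np.array(w)-p))*100)
E
```

```text
stick [0.6458 0.226  0.1782]
can base [0.5954 0.2298 0.    ] box corner top [0.5142 0.2099 0.1276] [0.5112 0.2844 0.    ]
[0.42, 0.4, 0.36] [-24.1266 -12.2541 -13.038 ]
[0.55, 0.0, 0.3] [-51.0603 -44.5579  -7.0348]
[0.5, -0.22, 0.26] [-54.594  -66.84    -3.0321]
```

```bash
python3 -m jog '[{"rotation":[0,0,0],"dp":[-4.8,-2.4,-1.4],"jaw":-1},{"rotation":[0,0,0],"dp":[-4.8,-2.4,-1.4],"jaw":-1},{"rotation":[0,0,0],"dp":[-4.8,-2.4,-1.4],"jaw":-1},{"rotation":[0,0,0],"dp":[-4.8,-2.4,-1.4],"jaw":-1},{"rotation":[0,0,0],"dp":[-4.8,-2.4,-1.4],"jaw":-1},{"rotation":[0,0,0],"dp":[-3.4,-4.05,0],"jaw":-1},{"rotation":[0,0,0],"dp":[-3.4,-4.05,0],"jaw":-1},{"rotation":[0,0,0],"dp":[-3.4,-4.05,0],"jaw":-1},{"rotation":[0,0,0],"dp":[-3.4,-4.05,0],"jaw":-1},{"rotation":[0,0,0],"dp":[-3.4,-4.05,0],"jaw":-1}]'
python3 -m jog '[{"rotation":[0,0,0],"dp":[-3.4,-4.05,0],"jaw":-1},{"rotation":[0,0,0],"dp":[-3.4,-4.05,0],"jaw":-1},{"rotation":[0,0,0],"dp":[-2.4,-4.8,0],"jaw":-1},{"rotation":[0,0,9.5],"dp":[0,-5,0],"jaw":-1},{"rotation":[0,0,9.5],"dp":[0,-5,0],"jaw":-1},{"rotation":[0,0,9.5],"dp":[0,0,0],"jaw":-1},{"rotation":[0,0,9.5],"dp":[0,0,0],"jaw":-1},{"rotation":[0,0,0],"dp":[0,0,0],"jaw":-1},{"rotation":[0,0,0],"dp":[0,0,0],"jaw":-1}]'
python3 - <<'E'
from h import *
np.set_printoptions(precision=4,suppress=True)
st=telemetry.state();print(st['joints'],st['orientation'])
s=snap('wrist','w1.png');print(s['eye'])
Z=dict(gauge=0,gauge_grip=.028,gauge_tip=0,lower_shoe=0,mouth=.018)
for t,z in Z.items():
    for q in finder.mark_of('wrist',t)[:2]: print(t,round(q['p'],2),np.round(q['at'],1),onz(s,q['at'],z))
E
```

```text
time: 2.7
tcp_pos: [0.5028, 0.15, 0.3]
orientation: [[-0.928, 0.372, 0.001], [0.372, 0.928, 0.0], [-0.001, 0.001, -1.0]]
force: [0.9, -0.0, -0.0]
width: 0.996
grasp_force: 0.0
time: 3.82
tcp_pos: [0.4953, -0.0912, 0.2997]
orientation: [[-0.505, 0.863, 0.0], [0.863, 0.505, -0.0], [-0.0, 0.0, -1.0]]
force: [0.2, 0.2, -0.3]
width: 0.998
grasp_force: 0.0
[-4.3846 18.7067 17.0051 99.4161 -6.0525 62.7679 44.8948] [[-0.5052  0.863   0.0001]
 [ 0.863   0.5052 -0.0001]
 [-0.0001  0.     -1.    ]]
[ 0.4613 -0.0346  0.4542]
gauge_grip 0.65 [271.4 292.4] [ 0.5184 -0.2921  0.028 ]
gauge_tip 0.93 [270.9 223.8] [ 0.4657 -0.2043  0.    ]
gauge_tip 0.54 [286.5  45.6] [0.3646 0.0315 0.    ]
lower_shoe 0.93 [400.9 122.5] [0.5557 0.0255 0.    ]
mouth 0.77 [404.4 126.8] [0.5593 0.0208 0.018 ]
```

View pics/w1.png

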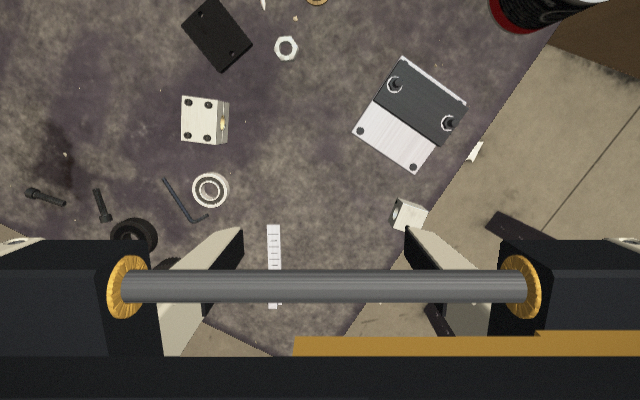

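The wrist view shows the gauge blade upright at column 273 (rows 225-308). The die set is whole: front edge from (353,132) to (416,175), dark plate behind it, strip clear. Next I'll refine both poses from the masks.

```bash
cat > pose.py <<'E'
from h import *
np.set_printoptions(precision=4,suppress=True)
def hull(m,eps=3):
    c=max(cv2.findContours(m.astype(np.uint8),0,1)[0],key=cv2.contourArea)
    return cv2.approxPolyDP(cv2.convexHull(c),eps,True)[:,0]
E
python3 - <<'E'
from pose import *
s=snap('wrist')
for t,z in (('lower_shoe',.018),('upper_plate',.037),('gauge',.004)):
    r=finder.trace('wrist',t)
    for q in r[:1]:
        print(t,q['p'],q['bbox'],q['pixels'].sum())
        for h in hull(q['pixels']): print(h,onz(s,h,z)[:2],onz(s,h,0)[:2])
E
```

```text
lower_shoe 0.63 [348.7, 55.3, 116.8, 119.0] 3379
[434 146] [0.6102 0.0194] [0.6164 0.0217]
[412 173] [ 0.6049 -0.0279] [ 0.6108 -0.0277]
[351 130] [ 0.4976 -0.0205] [ 0.4991 -0.0199]
[372  99] [0.501  0.0289] [0.5026 0.0315]
upper_plate 0.68 [375.7, 59.1, 92.7, 88.3] 4170
[400  59] [0.5041 0.0846] [0.5079 0.0952]
[467 107] [0.6121 0.0801] [0.6254 0.0903]
[440 146] [0.6107 0.0211] [0.624  0.0261]
[373 101] [0.5017 0.0247] [0.5053 0.03  ]
gauge 0.83 [263.5, 220.4, 19.8, 88.2] 703
[277 223] [ 0.4728 -0.1971] [ 0.4729 -0.1985]
[281 269] [ 0.5148 -0.2622] [ 0.5153 -0.2642]
[270 269] [ 0.4996 -0.2711] [ 0.4999 -0.2732]
[266 227] [ 0.4612 -0.2114] [ 0.4612 -0.2129]
```

```bash
python3 -m jog '[{"rotation":[0,0,0],"dp":[-4.66,-2.02,1.5],"jaw":-0.1},{"rotation":[0,0,0],"dp":[-4.66,-2.02,1.5],"jaw":-0.1},{"rotation":[0,0,0],"dp":[-4.66,-2.02,1.5],"jaw":-0.1},{"rotation":[0,0,0],"dp":[-4.66,-2.02,1.5],"jaw":-0.1},{"rotation":[0,0,0],"dp":[0,0,5],"jaw":-0.1},{"rotation":[0,0,0],"dp":[0,0,5],"jaw":-0.1},{"rotation":[0,0,0],"dp":[0,0,2],"jaw":-0.1},{"rotation":[0,0,0],"dp":[0,0,0],"jaw":-0.1}]' 20
python3 - <<'E'
from pose import *
st=telemetry.state();print(st['joints'],st['tcp_pos'],st['width'])
S={}
for n in('scene','side','wrist'):
    s=S[n]=snap(n,n+'2.png')
    for t,z in dict(gauge_grip=.028,gauge_tip=0,mouth=.018).items():
        for q in finder.mark_of(n,t)[:1]: print(n,t,round(q['p'],2),np.round(q['at'],1),onz(s,q['at'],z))
print(onz(S['side'],(355,152),.02),onz(S['scene'],(368,288),.02))
print('tip proj',proj(S['wrist'],[.467,-.202,0]))
a=cv2.imread('pics/scene2.png')[150:330,290:510];a=cv2.resize(a,(440,360),interpolation=2)
b=cv2.imread('pics/side2.png')[100:280,220:400];b=cv2.resize(b,(360,360),interpolation=2)
cv2.imwrite('pics/c2.png',np.hstack([a,b]))
E
```

```text
time: 5.32
tcp_pos: [0.5182, -0.2925, 0.1179]
orientation: [[-0.503, 0.864, -0.004], [0.864, 0.503, 0.002], [0.004, -0.002, -1.0]]
force: [-0.2, -0.4, -0.1]
width: 0.55
grasp_force: 0.0
[ 17.8142  38.405   15.5454  98.3708 -13.5309  45.3093  69.9503] [ 0.5182 -0.2925  0.1179] 0.5497048602418833
scene gauge_grip 0.68 [402.8 233.4] [ 0.5257 -0.2954  0.028 ]
scene gauge_tip 0.75 [355.2 230.5] [ 0.474  -0.2015  0.    ]
scene mouth 0.87 [327.5 171.9] [0.5607 0.0256 0.018 ]
side gauge_grip 0.9 [295.1 159.7] [ 0.5188 -0.2956  0.028 ]
side gauge_tip 0.61 [314.8 193.5] [ 0.4755 -0.1985  0.    ]
side mouth 0.65 [276.6 258.3] [0.5484 0.0257 0.018 ]
wrist gauge_grip 0.67 [327.9 205.8] [ 0.5219 -0.2912  0.028 ]
wrist gauge_tip 0.55 [330.  79.] [ 0.4716 -0.2009  0.    ]
[ 0.375  -0.3431  0.02  ] [ 0.3715 -0.3625  0.02  ]
tip proj [np.float64(324.6024853109395), np.float64(77.32070334822652)]
```

View pics/c2.png

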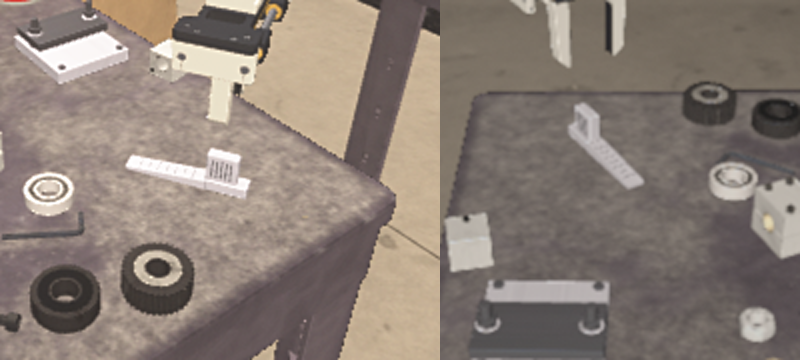

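View pics/wrist2.png

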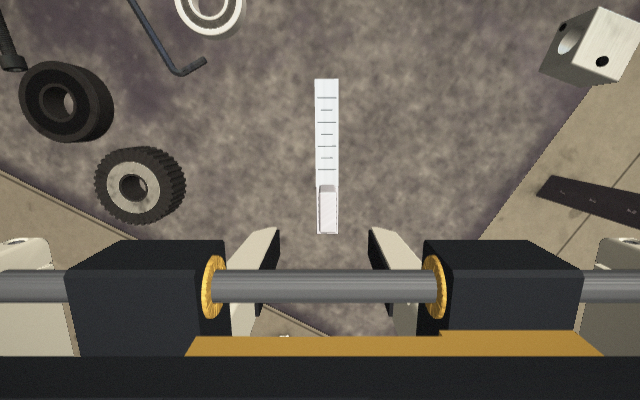

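The picture shows the blade straight along the tool x (column 327, rows 79-234), centred between the fingers (275-372). Clear to descend and grip.

```bash
python3 -m jog '[{"rotation":[0,0,0],"dp":[-0.1,0.15,4],"jaw":-0.1},{"rotation":[0,0,0],"dp":[0,0,3],"jaw":-0.1},{"rotation":[0,0,0],"dp":[0,0,1.6],"jaw":-0.1},{"rotation":[0,0,0],"dp":[0,0,0.8],"jaw":0},{"rotation":[0,0,0],"dp":[0,0,0],"jaw":0.3}]'
python3 -m jog '[{"rotation":[0,0,0],"dp":[0,0,0],"jaw":0.6},{"rotation":[0,0,0],"dp":[0,0,0],"jaw":1},{"rotation":[0,0,0],"dp":[0,0,0],"jaw":1},{"rotation":[0,0,0],"dp":[0,0,0],"jaw":1},{"rotation":[0,0,0],"dp":[0,0,0],"jaw":1},{"rotation":[0,0,0],"dp":[0,0,0],"jaw":1}]' 35
```

```text
time: 6.55
tcp_pos: [0.5211, -0.2935, 0.0258]
orientation: [[-0.503, 0.864, 0.0], [0.864, 0.503, -0.0], [-0.0, 0.0, -1.0]]
force: [-1.0, -0.2, -0.4]
width: 0.437
grasp_force: 0.0
time: 7.3
tcp_pos: [0.5216, -0.2934, 0.0264]
orientation: [[-0.503, 0.864, 0.001], [0.864, 0.503, -0.0], [-0.001, 0.001, -1.0]]
force: [1.2, 1.0, 6.0]
width: 0.152
grasp_force: 35.0
```

```bash
python3 -m jog '[{"rotation":[0,0,0],"dp":[0,0,-2],"jaw":1},{"rotation":[0,0,0],"dp":[0,0,-3],"jaw":1},{"rotation":[0,0,0],"dp":[3,2.5,-1],"jaw":1},{"rotation":[0,0,0],"dp":[4.9,4,0],"jaw":1},{"rotation":[0,0,0],"dp":[4.9,4,0],"jaw":1},{"rotation":[0,0,8.3],"dp":[0,0,0],"jaw":1},{"rotation":[0,0,8.3],"dp":[0,0,0],"jaw":1},{"rotation":[0,0,8.3],"dp":[0,0,0],"jaw":1},{"rotation":[0,0,8.3],"dp":[0,0,0],"jaw":1},{"rotation":[0,0,0],"dp":[0,0,0],"jaw":1}]'
python3 - <<'E'
from pose import *
st=telemetry.state();print(st['joints'],st['force'],st['orientation'][:,0])
for k in range(1):
    S={}
    for n in ('wrist','scene','side'):
        s=S[n]=snap(n,n+'3.png')
        for t,z in dict(mouth=.018,gauge_tip=.058).items():
            for q in finder.mark_of(n,t)[:1]: print(n,t,round(q['p'],2),np.round(q['at'],1),onz(s,q['at'],z))
        if n=='wrist':
            for t,z in (('lower_shoe',.018),('upper_plate',.037),('gauge',.064)):
                for q in finder.trace('wrist',t)[:1]:
                    print(t,q['p'],q['bbox'])
                    for h in hull(q['pixels']): print(h,onz(s,h,z)[:2])
E
```

```text
time: 8.55
tcp_pos: [0.5461, -0.1311, 0.0847]
orientation: [[0.051, 0.999, -0.003], [0.999, -0.051, -0.0], [-0.0, -0.003, -1.0]]
force: [-0.4, -0.8, -0.8]
width: 0.144
grasp_force: 35.0
[ -4.6698  40.2731  25.4824 105.6284 -25.5529  39.9882  32.558 ] [-0.4375 -0.7514 -0.792 ] [ 0.0509  0.9987 -0.0004]
wrist gauge_tip 0.77 [325.   54.4] [ 0.5512 -0.0278  0.058 ]
lower_shoe 0.89 [243.3, 0.4, 174.1, 71.7]
[414   0] [0.6105 0.0097]
[411  60] [ 0.6091 -0.026 ]
[403  68] [ 0.6038 -0.0307]
[256  70] [ 0.5047 -0.0267]
[246  63] [ 0.4985 -0.022 ]
[243   0] [0.5008 0.0155]
gauge 0.87 [303.6, 47.2, 39.0, 220.6]
[340  51] [ 0.5591 -0.0278]
[342 165] [ 0.5579 -0.0881]
[336 269] [ 0.5517 -0.1529]
[311 269] [ 0.5361 -0.1521]
[305 191] [ 0.5357 -0.1022]
[305  55] [ 0.5406 -0.0288]
[309  51] [ 0.5428 -0.027 ]
scene mouth 0.7 [327.9 173.5] [0.5564 0.0178 0.018 ]
scene gauge_tip 0.73 [337.2 167.5] [ 0.5537 -0.0278  0.058 ]
side mouth 0.6 [272.  256.9] [0.5567 0.0219 0.018 ]
side gauge_tip 0.62 [272.3 221.8] [ 0.5567 -0.0275  0.058 ]
```

View pics/wrist3.png

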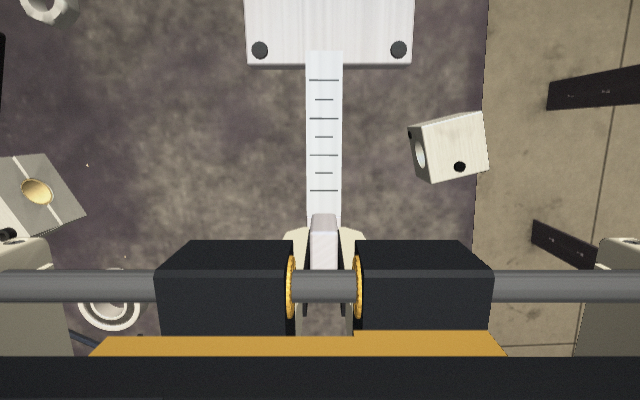

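The gauge hangs straight in line with the die set. The tip centre is at column 324.5 and the plate centre at 329, so I need about 3 mm sideways. I'll go forward 3.5 cm and down.

```bash
python3 -m jog '[{"rotation":[0,0,0],"dp":[2.0,0.3,1],"jaw":1},{"rotation":[0,0,0],"dp":[1.5,0,1.5],"jaw":1},{"rotation":[0,0,0],"dp":[0,0,1.0],"jaw":1},{"rotation":[0,0,0],"dp":[0,0,0.2],"jaw":1},{"rotation":[0,0,0],"dp":[0,0,0],"jaw":1},{"rotation":[0,0,0],"dp":[0,0,0],"jaw":1}]'
python3 - <<'E'
from pose import *
st=telemetry.state();print(st['tcp_pos'],st['force'],st['wrist_torque'])
for n in ('wrist','scene','side'):
    s=snap(n,n+'4.png')
    for t,z in dict(mouth=.018,gauge_tip=.02).items():
        for q in finder.mark_of(n,t)[:1]: print(n,t,round(q['p'],2),np.round(q['at'],1),onz(s,q['at'],z))
a=cv2.imread('pics/scene4.png')[130:220,270:400];a=cv2.resize(a,(780,540),interpolation=2)
cv2.imwrite('pics/c4.png',a)
E
```

```text
time: 9.9
tcp_pos: [0.5522, -0.0974, 0.0491]
orientation: [[0.054, 0.999, 0.001], [0.999, -0.054, -0.001], [-0.001, 0.001, -1.0]]
force: [-0.1, 0.4, -2.0]
width: 0.149
grasp_force: 35.0
[ 0.5522 -0.0974  0.0491] [-0.1098  0.4057 -1.9765] [-0.0785  0.0858 -0.0095]
wrist mouth 0.88 [321.3  20.9] [0.5566 0.0237 0.018 ]
wrist gauge_tip 0.75 [327.7  53.4] [0.5592 0.0067 0.02  ]
scene mouth 0.61 [327.9 171.2] [0.5638 0.0281 0.018 ]
side mouth 0.6 [274.9 259.1] [0.5513 0.0277 0.018 ]
side gauge_tip 0.82 [271.5 249.5] [0.5583 0.0045 0.02  ]
```

View pics/wrist4.png

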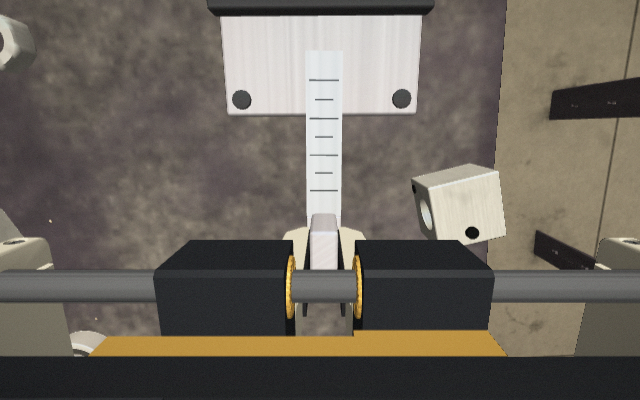

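View pics/c4.png

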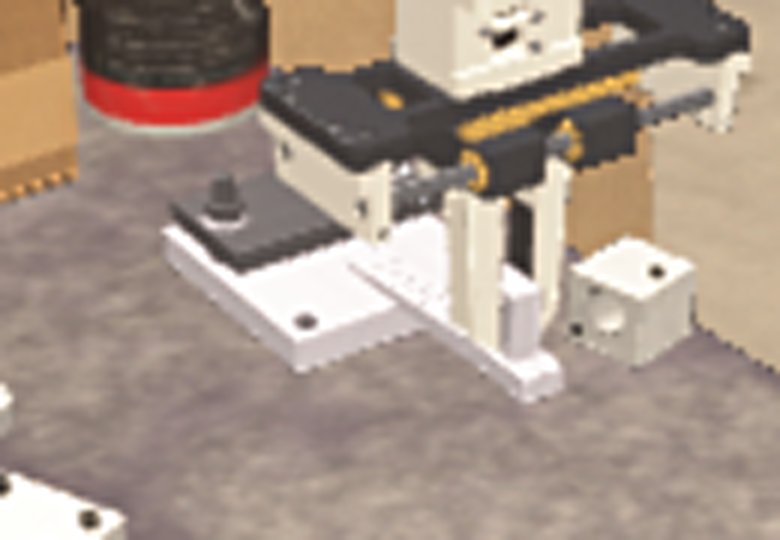

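The tip (324,52) is about 45 px short of the lip (row 13), 1-2 mm right of the plate centre (321). It is still a few mm above the plate. I'll check the lip yaw with a line fit.

```bash
python3 - <<'E'
from pose import *
s=snap('wrist');g=cv2.GaussianBlur(cv2.cvtColor(s['image'],7),(3,3),0).astype(float)
def hor(cols,r0,r1,sg):
    P=[]
    for c in cols:
        d=sg*np.gradient(g[r0:r1,c]);i=int(d.argmax());w=np.clip(d[max(i-2,0):i+3],0,None);P.append((c,r0+max(i-2,0)+(w*np.arange(len(w))).sum()/w.sum()))
    return np.array(P)
def ver(rows,c0,c1,sg):
    P=[]
    for r in rows:
        d=sg*np.gradient(g[r,c0:c1]);i=int(d.argmax());w=np.clip(d[max(i-2,0):i+3],0,None);P.append((c0+max(i-2,0)+(w*np.arange(len(w))).sum()/w.sum(),r))
    return np.array(P)
def line(P,z,nm):
    W=np.array([onz(s,p,z)[:2] for p in P]);vx,vy,x,y=cv2.fitLine(W.astype(np.float32),cv2.DIST_HUBER,0,.001,.001).ravel()
    print(nm,'az',np.degrees(np.arctan2(vy,vx))%180,'pt',x,y)
line(hor([*range(230,300,4),*range(350,415,4)],8,25,1),.025,'lip')
line(hor([*range(262,300,4),*range(350,385,4)],100,122,-1),.018,'front')
line(ver(range(20,90,4),215,235,1),.018,'left')
line(ver(range(20,90,4),405,428,-1),.018,'right')
line(ver(range(60,205,5),295,315,1),.03,'gl')
line(ver(range(60,205,5),333,350,-1),.03,'gr')
x=telemetry.state()['orientation'][:,0];print(np.degrees(np.arctan2(x[1],x[0])))
E
```

```text
lip az 177.14642 pt 0.55015475 0.024570048
front az 177.18582 pt 0.54923946 -0.024606064
left az 87.11668 pt 0.5006627 0.009751762
right az 87.25544 pt 0.61039734 0.0041162088
gl az 86.596924 pt 0.5442903 -0.033555407
gr az 86.95552 pt 0.56429744 -0.034635503
86.98890026045355
```

```bash
for i in 1; do python3 -m jog '[{"rotation":[0,0,-0.3],"dp":[0,-0.05,0.25],"jaw":1},{"rotation":[0,0,0],"dp":[0,0,0.1],"jaw":1},{"rotation":[0,0,0],"dp":[0,0,0],"jaw":1}]'; python3 -m jog '[{"rotation":[0,0,0],"dp":[0,0,0.05],"jaw":1},{"rotation":[0,0,0],"dp":[0,0,0],"jaw":1}]'; python3 -m jog '[{"rotation":[0,0,0],"dp":[0,0,0.05],"jaw":1},{"rotation":[0,0,0],"dp":[0,0,0],"jaw":1}]'; done; python3 -c "
from bench import telemetry as t
print(t.state()['force'],t.state()['wrist_torque'])"
```

```text
time: 10.78
tcp_pos: [0.5513, -0.0965, 0.045]
orientation: [[0.047, 0.999, -0.0], [0.999, -0.047, -0.0], [-0.0, -0.0, -1.0]]
force: [0.0, 0.3, -1.6]
width: 0.146
grasp_force: 35.0
time: 11.02
tcp_pos: [0.5514, -0.0965, 0.0446]
orientation: [[0.047, 0.999, -0.0], [0.999, -0.047, -0.0], [-0.0, -0.0, -1.0]]
force: [0.2, -0.7, -1.9]
width: 0.147
grasp_force: 35.0
time: 11.28
tcp_pos: [0.5515, -0.0965, 0.0443]
orientation: [[0.047, 0.999, 0.0], [0.999, -0.047, -0.0], [-0.0, 0.0, -1.0]]
force: [-0.6, 1.0, -1.4]
width: 0.147
grasp_force: 35.0
[-0.6068073   1.0064842  -1.41023877] [-0.04025063  0.11433009  0.02451824]
```

```bash
python3 -m jog '[{"rotation":[0,0,0],"dp":[0,0,0.05],"jaw":1},{"rotation":[0,0,0],"dp":[0,0,0],"jaw":1}]'; python3 -m jog '[{"rotation":[0,0,0],"dp":[0,0,0.05],"jaw":1},{"rotation":[0,0,0],"dp":[0,0,0],"jaw":1}]';python3 -c "
from bench import telemetry as t
print(t.state()['force'],t.state()['wrist_torque'])"
```

```text
time: 11.52
tcp_pos: [0.5516, -0.0966, 0.0441]
orientation: [[0.047, 0.999, 0.0], [0.999, -0.047, 0.0], [0.0, 0.0, -1.0]]
force: [0.2, -0.3, 2.7]
width: 0.149
grasp_force: 35.0
time: 11.78
tcp_pos: [0.5516, -0.0967, 0.0438]
orientation: [[0.048, 0.999, 0.001], [0.999, -0.048, 0.0], [0.0, 0.001, -1.0]]
force: [-1.1, -0.9, 6.1]
width: 0.147
grasp_force: 35.0
[-1.10471897 -0.93019845  6.12016162] [0.19448236 0.34545571 0.08929744]
```

```bash
python3 -m jog '[{"rotation":[0,0,0],"dp":[0.3,0,-0.04],"jaw":1},{"rotation":[0,0,0],"dp":[0.5,0,0],"jaw":1},{"rotation":[0,0,0],"dp":[0.5,0,0],"jaw":1},{"rotation":[0,0,0],"dp":[0,0,0],"jaw":1}]'; python3 - <<'E'
from pose import *
st=telemetry.state();print(st['force'],st['wrist_torque'],st['orientation'][:,0])
s=snap('wrist','w5.png')
for t,z in dict(mouth=.018,gauge_tip=.02).items():
    for q in finder.mark_of('wrist',t)[:1]: print(t,round(q['p'],2),np.round(q['at'],1),onz(s,q['at'],z))
E
```

```text
time: 12.28
tcp_pos: [0.553, -0.0835, 0.044]
orientation: [[0.047, 0.999, 0.002], [0.999, -0.047, -0.001], [-0.001, 0.002, -1.0]]
force: [0.3, -2.4, 5.1]
width: 0.148
grasp_force: 35.0
[ 0.291  -2.4469  5.1066] [-0.4299  0.0228 -0.0246] [ 0.0471  0.9989 -0.0007]
mouth 0.62 [320.6  46.9] [0.5556 0.0235 0.018 ]
gauge_tip 0.61 [323.7  51.7] [0.5572 0.0206 0.02  ]
```

```bash
python3 -m jog '[{"rotation":[0,0,0],"dp":[0.4,0,-0.03],"jaw":1},{"rotation":[0,0,0],"dp":[0.4,0,0],"jaw":1},{"rotation":[0,0,0],"dp":[0.4,0,0],"jaw":1}]';  python3 -m jog '[{"rotation":[0,0,0],"dp":[0.4,0,0],"jaw":1},{"rotation":[0,0,0],"dp":[0.4,0,0],"jaw":1},{"rotation":[0,0,0],"dp":[0.2,0,0],"jaw":1},{"rotation":[0,0,0],"dp":[0,0,0],"jaw":1}]'; python3 -c "
from bench import telemetry as t
print(t.state()['force'],t.state()['wrist_torque'])"
```

```text
time: 12.8
tcp_pos: [0.5531, -0.072, 0.0442]
orientation: [[0.048, 0.999, 0.001], [0.999, -0.048, -0.001], [-0.001, 0.001, -1.0]]
force: [-0.1, -4.1, 6.0]
width: 0.146
grasp_force: 35.0
time: 13.3
tcp_pos: [0.5535, -0.0618, 0.0442]
orientation: [[0.047, 0.999, 0.001], [0.999, -0.047, -0.001], [-0.001, 0.001, -1.0]]
force: [-0.6, -4.7, 5.8]
width: 0.151
grasp_force: 35.0
[-0.56646359 -4.69674968  5.75941248] [-0.79065677  0.06797493 -0.02098362]
```

```bash
python3 -m jog '[{"rotation":[0,0,0],"dp":[0,0,-0.05],"jaw":1},{"rotation":[0,0,0],"dp":[0.1,0,0],"jaw":1},{"rotation":[0,0,0],"dp":[0.1,0,0],"jaw":1}]';  python3 -m jog '[{"rotation":[0,0,0],"dp":[0.1,0,0],"jaw":1},{"rotation":[0,0,0],"dp":[0.1,0,0],"jaw":1}]'; python3 -c "
from bench import telemetry as t
print(t.state()['force'],t.state()['wrist_torque'])"
```

```text
time: 13.68
tcp_pos: [0.5531, -0.0594, 0.0442]
orientation: [[0.047, 0.999, -0.0], [0.999, -0.047, -0.0], [-0.0, -0.0, -1.0]]
force: [-0.2, -3.1, 3.7]
width: 0.15
grasp_force: 35.0
time: 13.92
tcp_pos: [0.5531, -0.0574, 0.0442]
orientation: [[0.047, 0.999, -0.001], [0.999, -0.047, 0.0], [0.0, -0.001, -1.0]]
force: [0.2, -2.9, 3.3]
width: 0.148
grasp_force: 35.0
[ 0.23173472 -2.92577429  3.34116501] [-0.6803749   0.07298083  0.03312649]
```

```bash
python3 -m jog '[{"rotation":[0,0,0],"dp":[0.1,0,-0.03],"jaw":1},{"rotation":[0,0,0],"dp":[0.15,0,0],"jaw":1}]';  python3 -m jog '[{"rotation":[0,0,0],"dp":[0.15,0,0],"jaw":1},{"rotation":[0,0,0],"dp":[0.15,0,0],"jaw":1}]';python3 -m jog '[{"rotation":[0,0,0],"dp":[0.15,0,0],"jaw":1},{"rotation":[0,0,0],"dp":[0.15,0,0],"jaw":1}]'; python3 -c "
from bench import telemetry as t
print(t.state()['force'],t.state()['wrist_torque'])"
```

```text
time: 14.18
tcp_pos: [0.5529, -0.0542, 0.0442]
orientation: [[0.047, 0.999, -0.001], [0.999, -0.047, 0.001], [0.001, -0.001, -1.0]]
force: [-0.8, -1.6, 1.9]
width: 0.147
grasp_force: 35.0
time: 14.42
tcp_pos: [0.5531, -0.0513, 0.0443]
orientation: [[0.047, 0.999, -0.001], [0.999, -0.047, 0.001], [0.001, -0.001, -1.0]]
force: [-0.7, -0.7, -0.0]
width: 0.147
grasp_force: 35.0
time: 14.68
tcp_pos: [0.5533, -0.0483, 0.0443]
orientation: [[0.047, 0.999, -0.001], [0.999, -0.047, 0.001], [0.001, -0.001, -1.0]]
force: [-1.3, -0.0, -1.2]
width: 0.15
grasp_force: 35.0
[-1.29773588 -0.03409877 -1.23365976] [-0.07967915  0.13181367 -0.01206616]
```

```bash
python3 -m jog '[{"rotation":[0,0,0],"dp":[0.15,0,0.04],"jaw":1},{"rotation":[0,0,0],"dp":[0.15,0,0],"jaw":1}]';  python3 -m jog '[{"rotation":[0,0,0],"dp":[0.15,0,0],"jaw":1},{"rotation":[0,0,0],"dp":[0.15,0,0],"jaw":1}]';python3 -m jog '[{"rotation":[0,0,0],"dp":[0.15,0,0],"jaw":1},{"rotation":[0,0,0],"dp":[0.15,0,0],"jaw":1}]'; python3 -c "
from bench import telemetry as t
print(t.state()['force'],t.state()['wrist_torque'])"
```

```text
time: 14.92
tcp_pos: [0.5538, -0.0464, 0.0444]
orientation: [[0.048, 0.999, 0.0], [0.999, -0.048, -0.001], [-0.001, 0.0, -1.0]]
force: [0.1, -1.2, -0.3]
width: 0.144
grasp_force: 35.0
time: 15.18
tcp_pos: [0.554, -0.045, 0.0444]
orientation: [[0.049, 0.999, 0.001], [0.999, -0.049, -0.003], [-0.003, 0.001, -1.0]]
force: [-0.2, -5.8, 0.1]
width: 0.149
grasp_force: 35.0
time: 15.42
tcp_pos: [0.554, -0.0448, 0.0447]
orientation: [[0.05, 0.999, 0.001], [0.999, -0.05, -0.006], [-0.006, 0.002, -1.0]]
force: [-1.1, -9.7, 0.9]
width: 0.149
grasp_force: 35.0
[-1.11349839 -9.69844849  0.88389421] [-2.10982994  0.42234018  0.08430692]
```

The gauge took hold at about 35 mm, with 9.7 N of push and a slight nose-down tilt. I'll ease the push a little and level it, seated flat.

```bash
python3 -m jog '[{"rotation":[0,0.3,0],"dp":[-0.1,0,0.05],"jaw":1},{"rotation":[0,0,0],"dp":[0,0,0],"jaw":1},{"rotation":[0,0,0],"dp":[0,0,0],"jaw":1}]'; python3 - <<'E'
from pose import *
st=telemetry.state();print(st['tcp_pos'],st['force'],st['wrist_torque'],st['orientation'])
E
```

```text
time: 15.8
tcp_pos: [0.554, -0.0448, 0.0443]
orientation: [[0.05, 0.999, 0.001], [0.999, -0.05, 0.0], [0.0, 0.001, -1.0]]
force: [-1.1, -6.3, 2.3]
width: 0.151
grasp_force: 35.0
[ 0.554  -0.0448  0.0443] [-1.1178 -6.2638  2.3483] [-1.6585  0.4004  0.0338] [[ 0.0497  0.9988  0.0012]
 [ 0.9988 -0.0497  0.0004]
 [ 0.0005  0.0012 -1.    ]]
```

```bash
python3 -m jog '[{"rotation":[0,0.05,0],"dp":[0.03,0,0],"jaw":1},{"rotation":[0,0,0],"dp":[0,0,0],"jaw":1},{"rotation":[0,0,0],"dp":[0,0,0],"jaw":1},{"rotation":[0,0,0],"dp":[0,0,0],"jaw":1}]'; python3 - <<'E'
from pose import *
st=telemetry.state();print(st['tcp_pos'],st['force'],st['wrist_torque'],st['orientation'][:,0])
snap('wrist','w6.png')
E
```

```text
time: 16.3
tcp_pos: [0.554, -0.0447, 0.0443]
orientation: [[0.05, 0.999, 0.001], [0.999, -0.05, 0.001], [0.001, 0.001, -1.0]]
force: [-1.0, -6.3, 1.8]
width: 0.15
grasp_force: 35.0
[ 0.554  -0.0447  0.0443] [-0.9768 -6.3412  1.7713] [-1.8249  0.4485  0.0781] [0.0497 0.9988 0.0009]
```

View pics/w6.png

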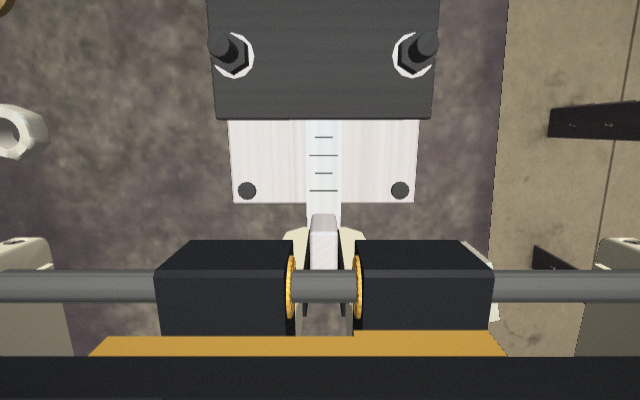

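The blade is straight under the middle of the upper plate: blade centre at column 324, plate edges at 229 and 419, lip at row 119. It holds steady with a 6.3 N push, so I'm handing in.

```bash
python3 -c "
from bench import ticket
print(ticket.sign_off())"
```

```text
the job is handed in; nothing more can be done
None
```

The gauge is held lightly wedged under the middle of the upper plate, tip about 35–36 mm in (gap about 6.8 mm) with a steady 6.3 N push; the push briefly reached 9.7 N as it took hold, and I eased it off without pulling the gauge back.

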